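Set the portion stop on a pastry bar guide

ROBOT

A 6-joint arm with a two-finger parallel gripper is mounted at the origin on the work surface. World frame = base frame: x ahead of the robot, y to its left, z up, the work surface at z = 0. Lengths are in m, angles in rad, forces in N, time in s.
With the tool pointing down it reaches from about 0.25 to 0.725 m from the base axis. Payload 4 kg.
Tool frame: the origin (TCP) lies at the very end of the fingers, on their centre line; the grasp point (between the pads) lies 19 mm behind it; z points along the fingers, y is the line along which they close (so a half turn about z gives the same grasp; the last joint's range is limited). The gripper opens to 85 mm and grips with 20 to 120 N. Pads are 22 mm wide; open, the fingers measure 114 mm over their backs; the gripper's body (76 mm by 85 mm) begins 54 mm behind the grasp point. The pads swing forward as they close: fully open they stand 13 mm farther back than shut.
Start: joints at [0, 0.241, 0.005, 1.335, 0, 1.571], TCP at [0.5, -0, 0.231] pointing down, gripper open.
Joint ranges: [-2.72, 2.72], [-1.05, 1.87], [-1.09, 1.28], [-1.99, 2.15], [-1.42, 1.44], [-3.14, 3.14]. Speed limits (rad/s): [2.79, 2.79, 3.14, 3.14, 3.14, 3.14].

INTERFACE

Orientations are given as a unit quaternion [x, y, z, w].
In Python, from workcell import bot, vision, workorder, boxes_of gives the robot as it stands.
- The arm moves only by the tool send_rows, never from a script. Its argument "motion" is text: rows parted by semicolons, each of 5 numbers parted by spaces: the closure, from -1 (fully open) to 1 (shut), so that 0 is half open, then the shift along the tool's x, y, z in cm, then the turn about the tool's z in rad. In form: claw x y z twist; .... A call has 1 to 5 rows; each row is the pose to reach, as a shift and turn from the pose commanded when the call began, along the tool's axes at that moment; what a row does not reach only later rows make up. A row lasts 1/10 s, in which the tool goes at most 50 mm and 8.59 degrees, less where a joint would pass 70% of its speed; a pose out of reach is approached as far as the arm can. A call with a gripper value outside its range is refused whole. The fingers move at their own pace and stop on an object; the grip force is fixed at half the most. Time passes only in rows, so rows that repeat a pose let the fingers close. It gives the time, the measured TCP pose, the force, the opening and the grip force at its end, in the units of the state.
- bot.get_obs(): the state, without advancing time (a new reading comes with each control period).
- vision.camera(name): name is "scene" or "side" or "wrist"; returns the picture (420x560x3 uint8, red, green, blue); there is no depth.
- vision.camera_model(name): a dict with "fov_y" (degrees; the focal length in pixels is half the picture's height over the tangent of half this angle, whatever the lens; pixels are square), "cx", "cy" (the principal point, pixels), "k1" (the pictures are not rectified: a ray, as slopes to the right and down, at radius r is drawn at 1 + k1 r^2 times it, then the intrinsics apply), "world_from_camera" (4x4, takes a point from camera to world coordinates); the wrist camera has in their place "hand_eye" (4x4, takes a point from camera to tool coordinates, whose origin is the TCP and whose axes are the flange's). Camera axes: x right, y down, z forward; pixel columns grow to the right and rows downward; lengths in m; the calibration is good to about 2 mm. A picture is of the moment at which its call begins: read the wrist's pose just before it. camera_model takes no time and is no camera call.
- workorder.job_done(): hands the job in; it is judged then, once.
Trained networks look in the newest picture that a camera, given by its name, has taken for a name from the list of things; names that differ only in an ending like _2 or _b are one class to them, and where a whole thing is asked for, a point or a joint stands for the part that bears it (a point fixed in the world has none). Each returns a list of dicts, best first, with "conf" (0 to 1); they miss things now and then, are a little off and sometimes report something else, mostly with a low value. They report only what shows in the picture. A call takes as long as a camera call. They do not tell look-alikes from the thing itself.
- boxes_of(camera, target): "rect" ([centre column, centre row, width, height] in pixels, round what is visible of it).
The state is a dict: "clock": time; "joint_pos": joint angles; "joint_vel": joint speeds; "tau": joint torques, N m; "eef_pos": TCP position; "tool_rot": TCP orientation; "ft_force": force on the tool from outside, world axes, zero at the start; "ft_torque": the same for the moment, N m; "grip_width": finger opening in m; "grasp_force": force on a finger pad.
Only numpy, scipy, OpenCV 4.12 (cv2) and the standard library are available. Lean on these libraries where they do the work, as an engineer would, in place of code of your own. Each camera call takes 0.05 s, during which the arm holds its last target. There are 200 camera calls.

TASK

On the portioning board, push the sliding stop along its rail until its pin drops into the catch clamped on the rail, without running on past the catch. Then push the chocolate bar along its lane until its end rests against the stop, leaving the stop in the catch. Only push with the fingers - lift neither the bar nor the stop's pin - leave the other things where they are, and finish clear of everything.

Things in the scene. Friction and masses are not known exactly. Their poses are not given: they have to be found in the camera images.
- board: White board fixed to the counter, 220 x 500 x 18 mm. Origin: centre of underside; y along lane and rail (about the robot's left), x across (about away from it). Lane: centre at x = -45 mm, between fences 52 mm apart, 10 mm tall over the board. Steel rail: x = +50 mm, 16 mm wide, top 30 mm over the board (z = 48 mm), end blocks 36 mm tall at y = +/-240 mm.
- catch: Dark steel catch clamped on the rail, somewhere at board y -15 to 65 mm. Origin: on the rail's top and centre line, at the bottom of its V notch; axes as the board's. 40 mm long: ramps rise 6 mm from y = +/-20 mm to sharp crests at +/-7 mm, V notch (40 degree sides) between. An ear with a black thumbscrew (16 mm across) stands out to x = +46 mm, below the rail's top.
- stop (a joint): Stop's travel, m: 0 at board y = +200 mm, grows as it is pushed to board -y, to 0.30. Starts on the +y side of the catch. Friction about 1.2 N; the push rises to 4 to 5 N on the catch's ramp, drops sharply as the pin snaps in (the stop jumps some 7 mm ahead of the finger), and rises to about 7 N if pushed on out. Within 5 mm of the notch's middle it centres itself once released.
- pin (a joint): Height of the stop's spring pin, m: 0 on the plain rail, about 0.005 on the catch's crest, about 0.001 when seated in the notch. The pin stands in the black carriage over the rail, with a black knob (18 mm across, 11 mm tall, its top 65 mm above the board's top) which rises and falls with it.
- stop_pin (a point): Point on the stop at the pin's axis, at the height of the rail's top. The pin is seated when this point lies over the catch's origin along y. The black carriage round it is 40 (x) x 36 (y) mm and its top 52 mm above the board's top.
- stop_face (a point): Centre of the face of the stop's aluminium plate that looks to -y, towards the bar, 27 mm above the board's top. The upright plate fills the lane: 46 mm wide (x), 8 mm thick (y), from 3 to 52 mm above the board's top; an arm joins it to the carriage 95 mm away in +x. Axes as the board's.
- stop_back (a point): Centre of the plate's other face (looks to +y), where it is pushed; 8 mm in +y from stop_face and level in y with stop_pin + 4 mm.
- bar: Hard chocolate bar lying loose in the lane on the -y side of the stop, 46 (x) x 140 (y) x 38 (z) mm, about 0.3 kg, takes 1 to 3 N to push. Origin: centre of its underside; y axis along its length, towards the stop.
- bar_front (a point): Centre of the bar's end face nearest the stop (+y), 19 mm above the board's top.
- bar_back (a point): Centre of the bar's other end face (-y), where it is pushed, 19 mm above the board's top.
- cutter: Bystander: small steel ring cutter, 36 mm across, 22 mm tall, standing on the board between lane and rail beside the bar. Origin: centre of underside.
- spatula: Bystander: spatula 240 mm long, black handle, lying on the counter on the robot's side of the board. Origin: under its middle.
- tart: Bystander: lemon tart on a black disc, 90 mm across, 35 mm tall. Origin: centre of underside.
- choux: Bystander: round choux bun, 66 mm across, 60 mm tall. Origin: centre of underside.
- cake: Bystander: small raspberry cake on a black disc, 84 mm across, 60 mm tall. Origin: centre of underside.
There are look-alikes about, which are no part of the job. Of the things that look like the bar, the middle-sized one is meant.

How it is judged:
By the outcome, as a careful person would: the job done as asked, in the order asked, and still so for the second after the job is handed in, with the robot touching nothing.
It also fails if it takes over 64 s, if anything falls off the work surface, if the arm or the gripper's body presses on something with over 40 N, if the wrist force passes 120 N, or if a joint passes its speed limit or range.

## Working session

There is one attempt and no reset: what is moved stays moved. The work goes in short steps, Python scripts to look and compute and a tool call to move; the robot and the scene stay as the last step left them, time stands still between calls to the robot, and variables do not carry over. Pictures are saved under pics/ and viewed, at most 10 in all, crops included, and the job is handed in when it is done.

Besides the shell and the picture viewer there is one more tool, called after "Request:" as name(argument=value, ...), one argument or row to a line, values as JSON. send_rows: Moves the arm, as the interface text tells. Its arguments: {"type":"object","properties":{"motion":{"type":"string"}},"required":["motion"]}

```bash
mkdir -p pics; cat > h.py <<'E'
import numpy as np, cv2
from workcell import bot, vision, workorder, boxes_of
from scipy.spatial.transform import Rotation as R
def snap(n,f):
    im=vision.camera(n); cv2.imwrite(f'pics/{f}.png',im[:,:,::-1]); return im
def model(n,obs=None):
    m=vision.camera_model(n); f=210/np.tan(np.radians(m['fov_y'])/2)
    if 'world_from_camera' in m: T=np.array(m['world_from_camera'])
    else:
        o=obs or bot.get_obs(); W=np.eye(4); W[:3,:3]=R.from_quat(o['tool_rot']).as_matrix(); W[:3,3]=o['eef_pos']; T=W@np.array(m['hand_eye'])
    return f,m['cx'],m['cy'],m['k1'],T
def toplane(M,uv,z):
    f,cx,cy,k,T=M; d=(np.array(uv,float)-[cx,cy])/f; s=d.copy()
    for _ in range(30): s=d/(1+k*(s@s))
    r=T[:3,:3]@np.array([s[0],s[1],1]); t=(z-T[2,3])/r[2]; return T[:3,3]+t*r
def proj(M,p):
    f,cx,cy,k,T=M; q=T[:3,:3].T@(np.array(p)-T[:3,3]); s=q[:2]/q[2]; return s*(1+k*(s@s))*f+[cx,cy]
E
python3 - <<'E'
from h import *
np.set_printoptions(precision=3,suppress=True)
a=snap('scene','s1');b=snap('side','d1')
cv2.imwrite('pics/w1.png',vision.camera('wrist')[:,:,::-1])
for n in('scene','side'):
    print(n,model(n)[4][:3])
    for t in('board','catch','stop','bar','cutter','pin'): print(t,[(np.round(x['rect']),round(x['conf'],2)) for x in boxes_of(n,t)[:4]])
o=bot.get_obs();print(o['clock'],o['eef_pos'],o['tool_rot'],o['ft_force'])
E
```

```text
scene [[-0.134  0.581 -0.803  1.25 ]
 [ 0.991  0.078 -0.109  0.074]
 [-0.001 -0.81  -0.586  0.526]]
board [(array([329., 217., 241.,  73.]), 0.76)]
catch [(array([335., 218.,  24.,  30.]), 0.83), (array([274., 255.,  44.,  40.]), 0.45)]
stop [(array([409., 201.,  23.,  51.]), 0.76)]
bar [(array([154., 221.,  66.,  68.]), 0.85), (array([275., 254.,  40.,  44.]), 0.73), (array([266., 187.,  62.,  24.]), 0.63), (array([199., 178.,  21.,  22.]), 0.62)]
cutter [(array([396., 178.,  35.,  21.]), 0.35)]
pin [(array([413., 203.,  12.,  12.]), 0.48)]
side [[ 0.974 -0.164  0.159  0.411]
 [-0.227 -0.624  0.748 -0.746]
 [-0.023 -0.764 -0.645  0.715]]
board [(array([259., 215., 141., 161.]), 0.67)]
catch [(array([271., 190.,  24.,  17.]), 0.59)]
stop [(array([232., 153.,  52.,  34.]), 0.58)]
bar [(array([224., 334.,  47.,  48.]), 0.9), (array([338., 322.,  61.,  99.]), 0.82), (array([245., 245.,  31.,  58.]), 0.59)]
cutter [(array([244., 244.,  36.,  52.]), 0.65), (array([274., 243.,  20.,  18.]), 0.49)]
pin []
0.75 [ 0.5   -0.     0.231] [0.707 0.707 0.    0.   ] [-0.208 -0.278 -0.464]
```

View pics/s1.png

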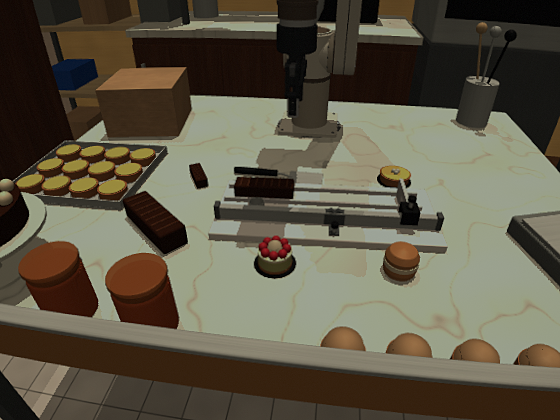

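View pics/d1.png

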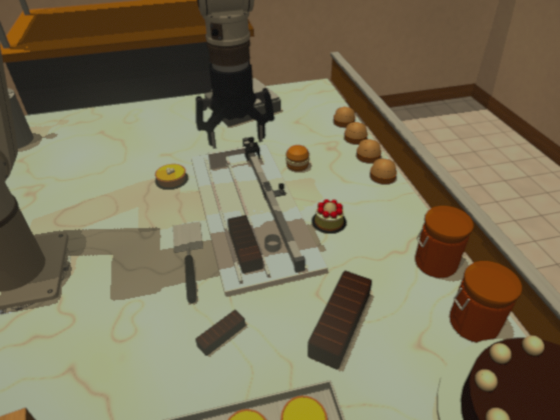

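View pics/w1.png

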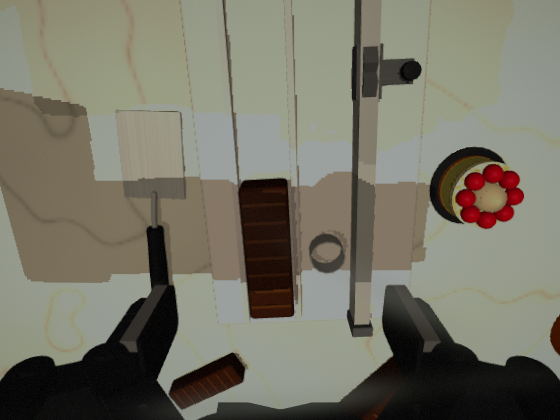

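The wrist view shows the meant bar at px (267,248), the catch at (372,70) and the cutter at (327,252). The stop lies off the top of this picture; in the scene view it is at (409,201). Next I'll move toward +y and up for a view of the whole board.

Request:
send_rows(
  motion="0 4 0 -3 0; 0.5 8 0 -7 0; 1 12 0 -10 0; 1 13 0 -12 0; 1 13 0 -12 0",
)

```text
clock: 1.25
eef_pos: [0.5013, 0.1326, 0.355]
tool_rot: [0.706, 0.708, 0.003, 0.002]
ft_force: [1.1, -0.4, 0.2]
grip_width: 0.0126
grasp_force: 0.0
```

```bash
python3 - <<'E'
from h import *
np.set_printoptions(precision=4,suppress=True)
o=bot.get_obs(); M=model('wrist',o); im=snap('wrist','w2'); print(o['clock'],o['eef_pos'],o['tool_rot'],o['grip_width'])
S=model('scene')
print('knob scene',toplane(S,(409,196),.083),'catch',toplane(S,(335,214),.05),'bar',toplane(S,(265,182),.056))
for t in('board','catch','stop','bar','cutter','pin'): print(t,[(np.round(x['rect']),round(x['conf'],2)) for x in boxes_of('wrist',t)[:4]])
E
```

```text
1.25 [0.5013 0.1326 0.355 ] [0.7058 0.7084 0.0033 0.0017] 0.012565908426805068
knob scene [0.5497 0.2508 0.083 ] catch [0.5896 0.0983 0.05  ] bar [ 0.4919 -0.0676  0.056 ]
board [(array([289., 174., 188., 344.]), 0.57)]
catch [(array([346., 188.,  46.,  33.]), 0.65), (array([432.,  81.,  60.,  58.]), 0.62)]
stop [(array([296.,  56., 126.,  36.]), 0.92)]
bar [(array([268., 296.,  38.,  98.]), 0.86)]
cutter []
pin []
```

View pics/w2.png

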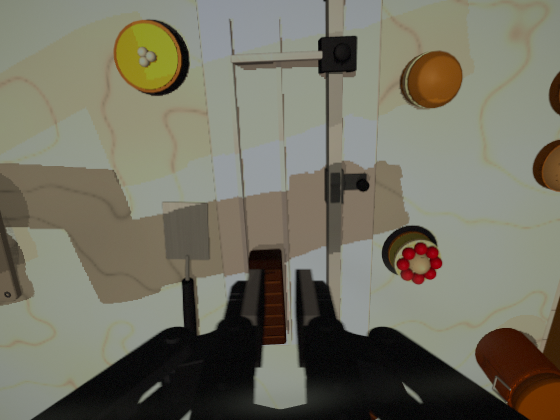

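The whole board shows now: plate at about (235..280,58), knob (342,53), catch (335,186), thumbscrew (362,184). I'll enlarge this for precise pixels, adding a grid from the wrist model.

```bash
python3 - <<'E'
import cv2
im=cv2.imread('pics/w2.png')[20:220,195:395]
big=cv2.resize(im,None,fx=3,fy=3,interpolation=cv2.INTER_CUBIC)
big=cv2.convertScaleAbs(big,alpha=1.3,beta=15)
for k in range(0,200,20):
    cv2.putText(big,str(195+k),(k*3,8),0,.35,(0,0,255),1);cv2.putText(big,str(20+k),(0,k*3+4),0,.35,(0,0,255),1)
    cv2.line(big,(k*3,10),(k*3,18),(0,0,255),1);cv2.line(big,(24,k*3),(32,k*3),(0,0,255),1)
cv2.imwrite('pics/c2.png',big)
im=cv2.imread('pics/w1.png')[160:340,200:400]
big=cv2.resize(im,None,fx=3,fy=3,interpolation=cv2.INTER_CUBIC)
big=cv2.convertScaleAbs(big,alpha=1.3,beta=15)
for k in range(0,200,20):
    cv2.putText(big,str(200+k),(k*3,8),0,.35,(0,0,255),1);cv2.putText(big,str(160+k),(0,k*3+4),0,.35,(0,0,255),1)
    cv2.line(big,(k*3,10),(k*3,18),(0,0,255),1);cv2.line(big,(24,k*3),(32,k*3),(0,0,255),1)
cv2.imwrite('pics/c1.png',big)
E
```

```text
(no output)
```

View pics/c2.png

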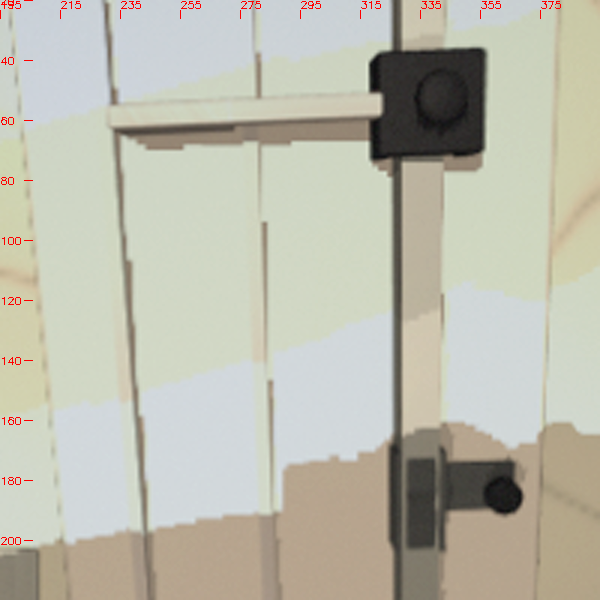

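View pics/c1.png

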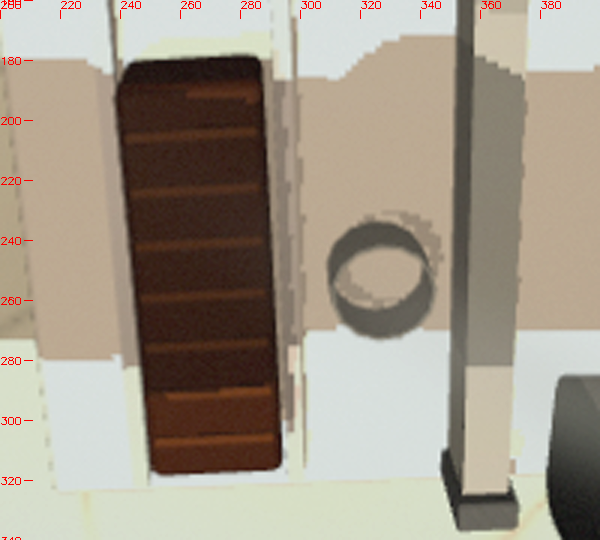

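```bash
python3 - <<'E'
from h import *
np.set_printoptions(precision=4,suppress=True)
M1=model('wrist',dict(eef_pos=[.5,0,.231],tool_rot=[.7071,.7071,0,0]))
M2=model('wrist',dict(eef_pos=[0.5013,0.1326,0.355],tool_rot=[0.7058,0.7084,0.0033,0.0017]))
print(M1[4][:3,3],M2[4][:3,3])
for M,c,o,L in((M1,'c1',(200,160),[('bd-y L',63,490,18),('bd-y R',450,478,18),('railL',472,50,48),('railL',465,490,48),('railR',525,80,48),('railR',511,460,48),
 ('bar fl',120,85,56),('bar fr',258,80,56),('bar nl',152,470,56),('bar nr',281,468,56),('cutL',328,262,40),('cutR',433,262,40),('block near',489,528,54)]),
 (M2,'c2',(195,20),[('car tl',380,52,70),('car tr',485,49,70),('car br',484,152,70),('car bl',383,155,70),('knob',442,97,83),('plate tl',108,105,70),('plate bl',112,130,70),('railL',402,200,48),('railR',443,200,48),
 ('catch top end',421,458,48),('catch bot end',421,549,48),('body top',418,447,48),('notch line48',421,491,48),('line54',421,491,54),('ear top',480,461,40),('ear bot',480,508,40),('thumb',504,495,48),
 ('bdL',12,100,18),('bdL',68,590,18),('bdR',556,100,18),('bdR',541,500,18)])):
  for n,u,v,z in L: print(c,n,toplane(M,(u/3+o[0],v/3+o[1]),z/1000))
E
```

```text
[0.5006 0.0843 0.3738] [0.5005 0.2165 0.498 ]
c1 bd-y L [ 0.4324 -0.1744  0.018 ]
c1 bd-y R [ 0.5817 -0.1689  0.018 ]
c1 railL [0.5716 0.0067 0.048 ]
c1 railL [ 0.5805 -0.1526  0.048 ]
c1 railR [ 0.5887 -0.0028  0.048 ]
c1 railR [ 0.5958 -0.1402  0.048 ]
c1 bar fl [ 0.4646 -0.0023  0.056 ]
c1 bar fr [ 0.5062 -0.0007  0.056 ]
c1 bar nl [ 0.4707 -0.1386  0.056 ]
c1 bar nr [ 0.5148 -0.1377  0.056 ]
c1 cutL [ 0.5302 -0.0678  0.04  ]
c1 cutR [ 0.5654 -0.0678  0.04  ]
c1 block near [ 0.5887 -0.1642  0.054 ]
c2 car tl [0.5483 0.2688 0.07  ]
c2 car tr [0.5859 0.2701 0.07  ]
c2 car br [0.5879 0.2355 0.07  ]
c2 car bl [0.5507 0.2341 0.07  ]
c2 knob [0.5692 0.2529 0.083 ]
c2 plate tl [0.4504 0.2508 0.07  ]
c2 plate bl [0.4515 0.2423 0.07  ]
c2 railL [0.5614 0.2186 0.048 ]
c2 railR [0.5775 0.2187 0.048 ]
c2 catch top end [0.5742 0.1157 0.048 ]
c2 catch bot end [0.5763 0.0756 0.048 ]
c2 body top [0.5726 0.1204 0.048 ]
c2 notch line48 [0.5749 0.1014 0.048 ]
c2 line54 [0.5739 0.103  0.054 ]
c2 ear top [0.6009 0.1127 0.04  ]
c2 ear bot [0.6024 0.0919 0.04  ]
c2 thumb [0.6104 0.0998 0.048 ]
c2 bdL [0.4054 0.2568 0.018 ]
c2 bdL [0.4177 0.0459 0.018 ]
c2 bdR [0.6266 0.2579 0.018 ]
c2 bdR [0.6349 0.0897 0.018 ]
```

Request:
send_rows(
  motion="1 4 -0.8 5 0; 1 8 -1.6 10 -0.02; 1 12 -2.4 15 -0.04; 1 15.4 -2.8 20 -0.055; 1 15.4 -2.8 22 -0.055",
)

```text
clock: 2.1
eef_pos: [0.4733, 0.2755, 0.1488]
tool_rot: [0.687, 0.726, 0.001, 0.0]
ft_force: [0.8, -0.1, -0.0]
grip_width: -0.0001
grasp_force: 0.0
```

Request:
send_rows(
  motion="1 0 0 3 0; 1 0 0 6 0; 1 0 0 8.7 0; 1 0 0 8.7 0; 1 0 0 8.7 0",
)

```text
clock: 2.6
eef_pos: [0.4731, 0.2738, 0.0629]
tool_rot: [0.688, 0.726, -0.001, -0.0]
ft_force: [-0.6, -0.0, 0.2]
grip_width: 0.0003
grasp_force: 0.0
```

```bash
python3 - <<'E'
from h import *
o=bot.get_obs();print(o['eef_pos'],o['tool_rot'],o['ft_force'],R.from_quat(o['tool_rot']).as_matrix()[:,0])
a=vision.camera('side')[100:220,170:310];b=vision.camera('scene')[150:270,330:470]
cv2.imwrite('pics/e.png',cv2.resize(np.hstack([a,b])[:,:,::-1],None,fx=2.8,fy=2.8,interpolation=cv2.INTER_CUBIC))
E
```

```text
[0.47314178 0.27382626 0.06292518] [ 6.87712164e-01  7.25982861e-01 -8.94074163e-04 -2.55513439e-04] [-0.55570058 -0.01419992  0.21050689] [-5.41038275e-02  9.98534946e-01 -8.58734601e-04]
```

View pics/e.png

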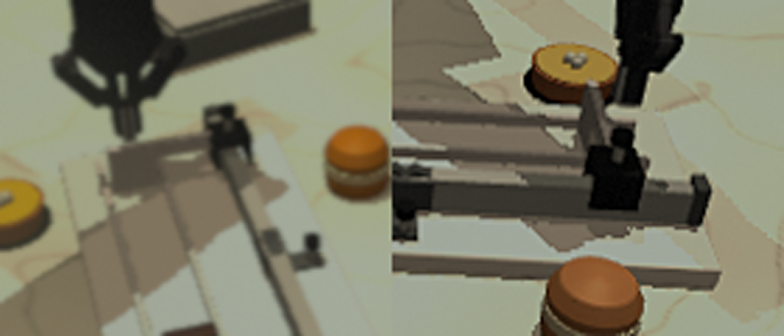

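Picture: the closed fingers stand behind the plate (+y side, left px (125,135)), above the lane. I'll lower 21 mm and start pushing.

Request:
send_rows(
  motion="1 0 0 1 0; 1 0 0 2.1 0; 1 0 0 2.1 0; 1 -0.5 0 2.1 0; 1 -0.5 0 2.1 0",
)

```text
clock: 3.2
eef_pos: [0.4737, 0.269, 0.0422]
tool_rot: [0.688, 0.726, -0.0, 0.0]
ft_force: [-0.7, -0.8, -0.2]
grip_width: -0.0
grasp_force: 0.0
```

Request:
send_rows(
  motion="1 -0.5 0 0 0; 1 -1 0 0 0; 1 -1.5 0 0 0; 1 -2 0 0 0; 1 -2 0 0 0",
)

```text
clock: 3.7
eef_pos: [0.4749, 0.2486, 0.0423]
tool_rot: [0.688, 0.726, -0.0, 0.0]
ft_force: [0.8, -0.3, 0.7]
grip_width: -0.0
grasp_force: 0.0
```

```bash
cat >> h.py <<'E'
def pin(prefix=''):
    """carriage from wrist: dark pixels around the rail; returns world carriage-top y extent"""
    o=bot.get_obs(); M=model('wrist',o); im=vision.camera('wrist'); cv2.imwrite('pics/last.png',im[:,:,::-1])
    b=boxes_of('wrist','stop')[:2]; print(o['clock'],o['eef_pos'],'stop',[(np.round(x['rect']),round(x['conf'],2)) for x in b])
    for y in np.arange(.29,.03,-.05): pass
    # sample along rail line at z=.07, 8 mm off the knob, brightness profile
    ys=np.arange(.32,.03,-.001); d=[]
    for y in ys:
        vals=[]
        for off in(-.016,-.014,.014,.016):
            x=.5685-.055*(y-.2525)+off; u,v=np.round(proj(M,[x,y,.07])).astype(int)
            vals.append(im[v,u].max() if 0<=v<420 and 0<=u<560 else 255)
        d.append(np.median(vals))
    d=np.array(d); k=d<50; print('dark y', [(round(float(ys[i]),3)) for i in range(1,len(ys)) if k[i]!=k[i-1]])
E
python3 -c "
from h import *
pin()"
```

```text
3.7 [0.47491387 0.24864439 0.0423123 ] stop [(array([390., 349., 340., 141.]), 0.58)]
dark y [0.253, 0.205]
```

View pics/last.png

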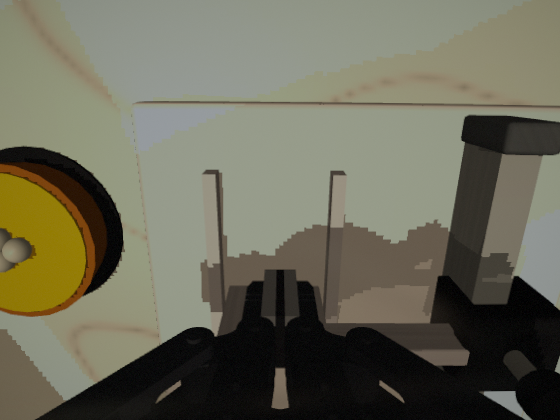

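The arm/plate shows its +y side face in rows 325–350 and its top in rows 350–365, next to the finger.

```bash
python3 -c "
from h import *
M=model('wrist')
for u,v,z in((400,349,.07),(400,365,.07),(440,322,.044),(440,322,.05),(527,368,.083)): print(u,v,toplane(M,(u,v),z))"
```

```text
400 349 [0.52237093 0.24037445 0.07      ]
400 365 [0.52368322 0.23269281 0.07      ]
440 322 [0.55004714 0.23533194 0.044     ]
440 322 [0.54667036 0.23950326 0.05      ]
527 368 [0.56346772 0.2445781  0.083     ]
```

Request:
send_rows(
  motion="1 -1 0 0 0; 1 -2 0 0 0; 1 -3 0 0 0; 1 -4 0 0 0; 1 -5 0 0 0",
)

```text
clock: 4.3
eef_pos: [0.4773, 0.1986, 0.0422]
tool_rot: [0.688, 0.726, -0.0, -0.0]
ft_force: [-2.1, 2.1, 0.9]
grip_width: -0.0
grasp_force: 1.2
```

Request:
send_rows(
  motion="1 -1 0 0 0; 1 -2 0 0 0; 1 -3 0 0 0; 1 -4 0 0 0; 1 -5 0 0 0",
)

```text
clock: 4.8
eef_pos: [0.4801, 0.1488, 0.0421]
tool_rot: [0.687, 0.726, -0.0, -0.0]
ft_force: [-2.0, 2.4, 0.8]
grip_width: -0.0001
grasp_force: 1.2
```

Request:
send_rows(
  motion="1 -0.5 0 0 0; 1 -0.9 0 0 0; 1 -1.3 0 0 0; 1 -1.6 0 0 0; 1 -1.8 0 0 0",
)

```text
clock: 5.3
eef_pos: [0.4813, 0.1316, 0.0421]
tool_rot: [0.687, 0.726, -0.0, 0.0]
ft_force: [-0.1, 1.0, -0.4]
grip_width: -0.0002
grasp_force: 0.7
```

```bash
python3 -c "
from h import *
o=bot.get_obs();print(o['eef_pos'],o['ft_force'])
M=model('wrist');im=vision.camera('wrist')
cv2.imwrite('pics/f.png',im[:,:,::-1])"
```

```text
[0.48130091 0.13156723 0.04210715] [-0.09121531  0.95986958 -0.38446606]
```

Request:
send_rows(
  motion="1 -0.2 0 0 0; 1 -0.4 0 0 0; 1 -0.6 0 0 0; 1 -0.8 0 0 0; 1 -0.9 0 0 0",
)

```text
clock: 5.85
eef_pos: [0.4818, 0.1238, 0.0422]
tool_rot: [0.687, 0.727, 0.001, -0.001]
ft_force: [-0.8, 5.6, -0.8]
grip_width: -0.0002
grasp_force: 2.7
```

Request:
send_rows(
  motion="1 -0.1 0 0 0; 1 -0.2 0 0 0; 1 -0.3 0 0 0; 1 -0.4 0 0 0; 1 -0.5 0 0 0",
)

```text
clock: 6.35
eef_pos: [0.4821, 0.1191, 0.0422]
tool_rot: [0.687, 0.727, 0.001, -0.001]
ft_force: [-1.1, 6.2, -1.9]
grip_width: -0.0001
grasp_force: 2.9
```

On the ramp, and the 5–6 N reading fits. I'll continue in 1 mm steps, watching for the force drop.

Request:
send_rows(
  motion="1 -0.1 0 0 0; 1 -0.2 0 0 0; 1 -0.3 0 0 0; 1 -0.4 0 0 0",
)

```text
clock: 6.75
eef_pos: [0.4825, 0.1132, 0.0422]
tool_rot: [0.687, 0.726, -0.0, 0.001]
ft_force: [0.2, -0.4, -0.3]
grip_width: -0.0003
grasp_force: 0.0
```

Request:
send_rows(
  motion="1 -0.1 0 0 0; 1 -0.2 0 0 0",
)

```text
clock: 6.95
eef_pos: [0.4827, 0.1112, 0.0423]
tool_rot: [0.688, 0.726, -0.0, 0.001]
ft_force: [-0.0, 0.2, -0.2]
grip_width: -0.0003
grasp_force: 0.0
```

The force dropped to about 0 at TCP y≈0.113, as predicted, so the pin has snapped in. Next I'll back off, lift and check.

Request:
send_rows(
  motion="1 1 0 0 0; 1 2 0 -2 0; 1 2 0 -6 0; 1 0 0 -11 0; 1 -2 0 -15 0",
)

```text
clock: 7.45
eef_pos: [0.4833, 0.0925, 0.1939]
tool_rot: [0.687, 0.727, 0.0, 0.0]
ft_force: [1.3, -0.6, -0.5]
grip_width: 0.0001
grasp_force: 0.0
```

Request:
send_rows(
  motion="1 -4 0 -3 0; 1 -8 0 -5 0; 1 -9 0 -8 0; 1 -9 0 -10 0; 1 -9 0 -10 0",
)

```text
clock: 7.95
eef_pos: [0.4902, 0.0017, 0.2955]
tool_rot: [0.688, 0.726, 0.002, 0.002]
ft_force: [-0.3, 0.0, -1.2]
grip_width: 0.0006
grasp_force: 0.0
```

```bash
python3 - <<'E'
from h import *
o=bot.get_obs();print(o['eef_pos'],o['tool_rot'],o['ft_force']);np.save('o3.npy',np.r_[o['eef_pos'],o['tool_rot']])
im=vision.camera('wrist'); cv2.imwrite('pics/w3.png',im[:,:,::-1])
print([(np.round(x['rect']),round(x['conf'],2)) for x in boxes_of('wrist','stop')[:2]])
s=cv2.resize(im[60:340,190:400][:,:,::-1],None,fx=2.1,fy=2.1,interpolation=cv2.INTER_CUBIC); s=cv2.convertScaleAbs(s,alpha=1.3,beta=15)
for k in range(0,280,20):
    cv2.putText(s,str(60+k),(0,int(k*2.1)+4),0,.35,(0,0,255),1);cv2.putText(s,str(190+k),(int(k*2.1),8),0,.35,(0,0,255),1)
cv2.imwrite('pics/c3.png',s)
E
```

```text
[0.49023993 0.00172951 0.29548822] [0.68780594 0.72588658 0.00234627 0.00248284] [-0.2761499   0.03063649 -1.15333155]
[(array([322.,  83., 143.,  42.]), 0.73)]
```

View pics/c3.png

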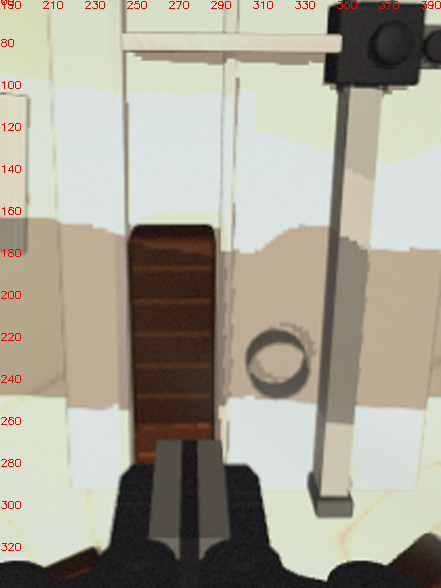

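```bash
python3 - <<'E'
from h import *
a=np.load('o3.npy');M=model('wrist',dict(eef_pos=a[:3],tool_rot=a[3:]))
print(M[4][:3,3])
for n,u,v,z in(('knob',392,43,83),('car far',380,2,70),('car near',380,84,70),('pl far',200,34,70),('pl near',200,50,70),('barfront top',172,238,56),('barfront bot',172,226,18),('blk near',333,516,54),('bar side l',135,300,56),('bar side r',213,300,56)):
    print(n,toplane(M,(u/2.1+190,v/2.1+60),z/1000))
E
```

```text
[0.48529573 0.08587962 0.43823044]
knob [0.57663832 0.0969085  0.083     ]
car far [0.57221899 0.1143014  0.07      ]
car near [0.57685736 0.0791438  0.07      ]
pl far [0.49238338 0.09618672 0.07      ]
pl near [0.49278659 0.08932649 0.07      ]
barfront top [ 0.48414498 -0.00190147  0.056     ]
barfront bot [ 0.48370858 -0.00380365  0.018     ]
blk near [ 0.58614425 -0.16328717  0.054     ]
bar side l [ 0.46634637 -0.03602403  0.056     ]
bar side r [ 0.50716918 -0.03390058  0.056     ]
```

The pin seats at y≈0.0968 and the catch is at 0.0957, so it is in the catch. The bar's front is at y≈-0.002 and the gap is about 90 mm. Now I'll go behind the bar.

Request:
send_rows(
  motion="1 -4 0 2 0; 1 -8 0 5 0; 1 -12 0 8 0; 1 -16 -0.1 11 0; 1 -17.4 -0.1 14 0",
)

```text
clock: 8.55
eef_pos: [0.4959, -0.174, 0.1492]
tool_rot: [0.688, 0.725, -0.001, -0.001]
ft_force: [-0.5, 0.8, 0.3]
grip_width: -0.0
grasp_force: 0.0
```

```bash
python3 -c "
from h import *
o=bot.get_obs();print(o['eef_pos'],o['tool_rot'],R.from_quat(o['tool_rot']).as_matrix()[:,0])"
```

```text
[ 0.49586777 -0.17397406  0.14916613] [ 0.68830402  0.72542123 -0.00095654 -0.0008304 ] [-5.24737608e-02  9.98622297e-01 -1.11990248e-04]
```

Request:
send_rows(
  motion="1 0 0.2 4 0; 1 0 0.2 8 0; 1 0 0.2 11.3 0; 1 0 0.2 11.3 0; 1 0 0.2 11.3 0",
)

```text
clock: 9.05
eef_pos: [0.4979, -0.1708, 0.0382]
tool_rot: [0.687, 0.727, -0.001, -0.002]
ft_force: [-0.0, 0.5, 0.6]
grip_width: 0.0003
grasp_force: 0.0
```

Request:
send_rows(
  motion="1 0.5 0 0 0; 1 1 0 0 0; 1 1.5 0 0 0; 1 2 0 0 0; 1 2.5 0 0 0",
)

```text
clock: 9.55
eef_pos: [0.4985, -0.1473, 0.0403]
tool_rot: [0.687, 0.726, -0.0, 0.002]
ft_force: [-0.1, -3.4, 2.0]
grip_width: -0.0002
grasp_force: 1.8
```

Request:
send_rows(
  motion="1 0.8 0 0 0; 1 1.6 0 0 0; 1 2.4 0 0 0; 1 3.2 0 0 0; 1 4 0 0 0",
)

```text
clock: 10.05
eef_pos: [0.4954, -0.1062, 0.0392]
tool_rot: [0.687, 0.726, -0.0, 0.0]
ft_force: [0.4, -3.4, 2.5]
grip_width: 0.0002
grasp_force: 1.8
```

Request:
send_rows(
  motion="1 0.8 0 0 0; 1 1.6 0 0 0; 1 2.4 0 0 0; 1 3 0 0 0; 1 3.4 0 0 0",
)

```text
clock: 10.55
eef_pos: [0.4934, -0.0722, 0.0391]
tool_rot: [0.687, 0.726, -0.0, -0.0]
ft_force: [1.0, -3.2, 2.1]
grip_width: 0.0002
grasp_force: 1.8
```

Request:
send_rows(
  motion="1 0.1 0 0 0; 1 0.2 0 0 0; 1 0.3 0 0 0; 1 0.4 0 0 0",
)

```text
clock: 10.95
eef_pos: [0.4933, -0.0689, 0.0391]
tool_rot: [0.688, 0.726, -0.0, -0.0]
ft_force: [0.7, -3.1, 2.0]
grip_width: -0.0001
grasp_force: 1.6
```

```bash
python3 - <<'E'
from h import *
o=bot.get_obs();print(o['eef_pos'],o['ft_force'])
M=model('wrist',o); im=vision.camera('wrist'); cv2.imwrite('pics/w4.png',im[:,:,::-1])
a=im[120:400,180:420]; b=vision.camera('scene')[130:270,220:440]
b=cv2.resize(b,(440,280),interpolation=cv2.INTER_CUBIC)
s=cv2.convertScaleAbs(np.hstack([a,b])[:,:,::-1],alpha=1.3,beta=15); cv2.imwrite('pics/c4.png',s)
E
```

```text
[ 0.49326259 -0.06892304  0.03908355] [ 0.7484481  -3.14380302  1.95394977]
```

Request:
send_rows(
  motion="1 0.1 0 0 0; 1 0.2 0 0 0; 1 0.2 0 0 0",
)

```text
clock: 11.35
eef_pos: [0.4931, -0.0666, 0.0391]
tool_rot: [0.687, 0.726, 0.0, -0.0]
ft_force: [-0.3, -2.4, 1.1]
grip_width: 0.0003
grasp_force: 1.3
```

Request:
send_rows(
  motion="1 0.1 0 0 0; 1 0.1 0 0 0",
)

```text
clock: 11.55
eef_pos: [0.4931, -0.0656, 0.0391]
tool_rot: [0.687, 0.726, 0.0, -0.0]
ft_force: [-0.1, -2.2, 0.8]
grip_width: 0.0001
grasp_force: 1.2
```

Request:
send_rows(
  motion="1 0.1 0 0 0; 1 0.1 0 0 0",
)

```text
clock: 11.75
eef_pos: [0.493, -0.0646, 0.0391]
tool_rot: [0.687, 0.726, 0.0, -0.0]
ft_force: [0.2, -2.1, 0.8]
grip_width: 0.0003
grasp_force: 1.1
```

Request:
send_rows(
  motion="1 0.05 0 0 0; 1 0.1 0 0 0",
)

```text
clock: 11.95
eef_pos: [0.493, -0.0638, 0.0391]
tool_rot: [0.687, 0.726, -0.0, -0.0]
ft_force: [0.4, -2.5, 0.3]
grip_width: 0.0
grasp_force: 1.2
```

Request:
send_rows(
  motion="1 0.05 0 0 0; 1 0.1 0 0 0",
)

```text
clock: 12.15
eef_pos: [0.4929, -0.0628, 0.0391]
tool_rot: [0.687, 0.726, -0.0, -0.0]
ft_force: [-0.1, -2.4, 0.1]
grip_width: 0.0001
grasp_force: 1.1
```

Request:
send_rows(
  motion="1 0.05 0 0 0; 1 0.1 0 0 0",
)

```text
clock: 12.35
eef_pos: [0.4929, -0.0621, 0.0391]
tool_rot: [0.687, 0.726, -0.0, 0.0]
ft_force: [1.0, -3.8, 0.2]
grip_width: -0.0001
grasp_force: 2.0
```

Request:
send_rows(
  motion="1 0.05 0 0 0; 1 0.1 0 0 0",
)

```text
clock: 12.55
eef_pos: [0.4928, -0.0619, 0.0392]
tool_rot: [0.688, 0.726, -0.001, 0.001]
ft_force: [-0.2, -7.0, -0.5]
grip_width: -0.0001
grasp_force: 3.3
```

The force jumped to 7 N and the finger stalled, so the bar is against the stop. I'll back off and lift clear.

Request:
send_rows(
  motion="1 -0.3 0 0 0; 1 -1.5 0 0 0; 1 -3 0 0 0; 1 -3 0 -4 0; 1 -3 0 -8 0",
)

```text
clock: 13.05
eef_pos: [0.4931, -0.0918, 0.1187]
tool_rot: [0.688, 0.726, -0.001, -0.002]
ft_force: [1.5, -0.1, 0.7]
grip_width: 0.0002
grasp_force: 0.0
```

Request:
send_rows(
  motion="1 0 0 -5 0; 1 0 0 -10 0; 1 4 0 -15 0; 1 7 0 -18 0; 1 7 0 -18 0",
)

```text
clock: 13.55
eef_pos: [0.4928, -0.0193, 0.3046]
tool_rot: [0.686, 0.727, 0.004, 0.003]
ft_force: [0.6, -0.1, -0.2]
grip_width: 0.0003
grasp_force: 0.0
```

```bash
python3 - <<'E'
from h import *
o=bot.get_obs();print(o['eef_pos'],o['tool_rot'],o['ft_force']);np.save('o5.npy',np.r_[o['eef_pos'],o['tool_rot']])
im=vision.camera('wrist')
a=cv2.resize(im[30:330,190:390][:,:,::-1],None,fx=2,fy=2,interpolation=cv2.INTER_CUBIC); s=cv2.convertScaleAbs(a,alpha=1.3,beta=15)
for k in range(0,300,20): cv2.putText(s,str(30+k),(0,k*2+4),0,.35,(0,0,255),1)
b=vision.camera('scene')[130:270,220:440][:,:,::-1]; b=cv2.resize(b,(396,252)); c=np.zeros((600,396,3),np.uint8); c[:252]=b
d=vision.camera('side')[130:300,170:350][:,:,::-1]; c[260:600]=cv2.resize(d,(360,340)) .astype(np.uint8) if False else np.pad(cv2.resize(d,(360,340)),((0,0),(0,36),(0,0)))
cv2.imwrite('pics/c5.png',np.hstack([s,c]))
E
```

```text
[ 0.4928168  -0.01934222  0.30464434] [0.6864905  0.72712215 0.00378975 0.00313284] [ 0.61037737 -0.14885617 -0.17979768]
```

View pics/c5.png

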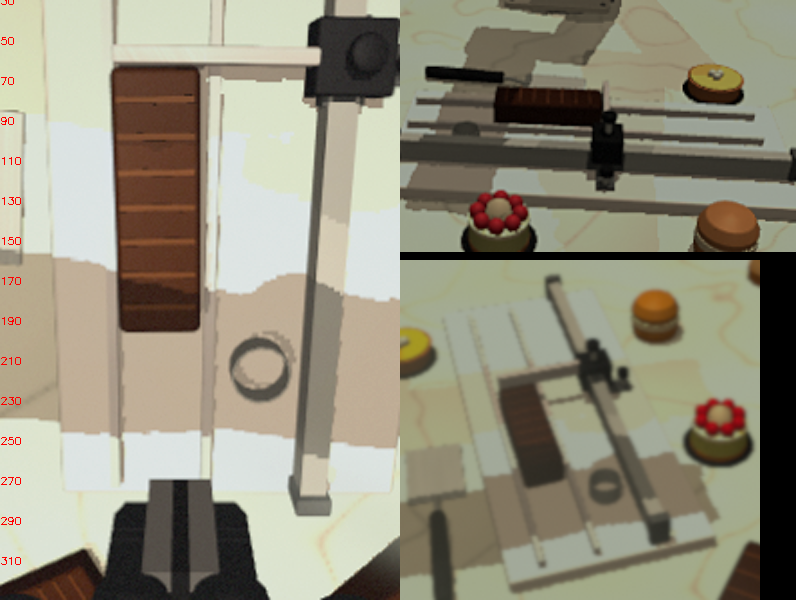

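The bar's end meets the plate in all three views, and the cutter and the other things haven't moved. I'll check the knob's position, and hand in if it is still over the catch.

```bash
python3 - <<'E'
from h import *
a=np.load('o5.npy');M=model('wrist',dict(eef_pos=a[:3],tool_rot=a[3:]))
p=toplane(M,(370/2+190,53/2+30),.083); n=toplane(M,(350/2+190,98/2+30),.07); print(p,n)
if abs(p[1]-.0965)<.005: print(workorder.job_done())
E
```

```text
[0.57748053 0.09760104 0.083     ] [0.57368473 0.07778985 0.07      ]
the job is handed in; nothing more can be done
None
```

The job is handed in at about 14 s of the 64 s allowed: the stop's pin is seated in the catch, the bar's end rests against the stop, nothing else moved, and the arm is clear of everything.

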